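# Show the bearing ball to the inspection camera

## Robot

A 6-joint arm with a two-finger parallel gripper is mounted at the origin on a cart in front of the work surface, level with it; the furniture and walls round the work are solid. World frame = base frame: x ahead of the robot, y to its left, z up, the work surface at z = 0. Lengths are in m, angles in rad, forces in N, time in s.
With the tool pointing down it reaches from about 0.3 to 0.775 m from the base axis. Payload 14.6 kg.
Tool frame: the origin (TCP) lies midway between the tips of the shut fingers; the grasp point (between the pads) lies 19 mm behind it (ctrl.pinch_z is the distance from the TCP to the grasp point, in m); z points along the fingers, y is the line along which they close (so a half turn about z gives the same grasp; the last joint's range is limited). The gripper opens to 94 mm and grips with 3 to 60 N. Pads are 16 mm wide; open, the fingers measure 119 mm over their backs; the gripper's body (75 mm by 177 mm) begins 78 mm behind the grasp point.
Start: joints at [1.046, 0.3, 1.521, -0, 1.321, -0.067], TCP at [0.243, 0.493, 0.205] pointing down, gripper open.
Joint ranges: [-3.03, 3.03], [-0.79, 2.21], [0.23, 2.52], [-1.04, 4.18], [0, 3.07], [-2.55, 2.55]. Speed limits (rad/s): [2.22, 2.22, 2.57, 3.14, 3.14, 3.14].

## Interface

Orientations are given as [roll, pitch, yaw] about the fixed x, y, z axes, in that order (R = Rz(yaw) Ry(pitch) Rx(roll)).
In Python, from station import ctrl gives the robot as it stands.
- The arm moves only by the tool jog_arm, never from a script. Its argument "motion" is a list of rows, each a list of 7 numbers: the shift along the tool's x, y, z in m, then the turn, a rotation vector about the tool's x, y, z in rad, then the opening, from -1 (shut) to 1 (fully open). In form: [[tx, ty, tz, rx, ry, rz, gripper], ...]. A call has 1 to 5 rows; each row shifts and turns the commanded pose from where the row before left it, along the tool's axes as they then stand; what a row does not reach is not made up. A row lasts 1/10 s, in which the tool goes at most 50 mm and 8.59 degrees, less where a joint would pass 70% of its speed; a pose out of reach is approached as far as the arm can. A call is refused whole if a number of a shift passes 0.05 or a number of a turn 0.15, either way. A call with a gripper value outside its range is refused whole. The fingers move at their own pace and stop on an object; "squeeze" is the grip in N (left out, the last holds). Time passes only in rows, so rows that do not move let the fingers close. It gives the time, the measured TCP pose, the force, the opening and the grip force at its end, in the units of the state.
- ctrl.get_obs(): the state, without advancing time (a new reading comes with each control period).
- ctrl.camera(name): name is "scene" or "top" or "wrist"; returns the picture (420x560x3 uint8, red, green, blue); there is no depth.
- ctrl.camera_model(name): a dict with "intrinsics" (3x3 intrinsics, pixels), "rvec" (rotation vector, rad) and "tvec" (3), from world to camera coordinates, as OpenCV has them. Camera axes: x right, y down, z forward; pixel columns grow to the right and rows downward; lengths in m; the calibration is good to about 2 mm. A picture is of the moment at which its call begins: read the wrist's pose just before it. camera_model takes no time and is no camera call; for the wrist camera it gives the pose at the moment of the call.
- ctrl.hand_in(): hands the job in; it is judged then, once.
The state is a dict: "time_s": time; "qpos": joint angles; "joint_vel": joint speeds; "tau": joint torques, N m; "ee_pos": TCP position; "eef_rot": TCP orientation; "force": force on the tool from outside, world axes, zero at the start; "moment": the same for the moment, N m; "grip_width": finger opening in m; "grip_force": force on a finger pad.
Only numpy, scipy, OpenCV 4.12 (cv2) and the standard library are available. Lean on these libraries where they do the work, as an engineer would, in place of code of your own. Each camera call takes 0.05 s, during which the arm holds its last target. There are 200 camera calls.

## Task

The bearing ball is due for a look with the inspection camera. First press the camera's battery cover shut until it snaps in and stays down; then pick up the bearing tray by its handle and, without tipping the ball out of its pocket, hold the tray level and still in mid-air so that the ball is straight in front of the lens at lens height, about 10 cm from the glass, with the lens looking through the open side of the handle arch. Finish while still holding the tray there (do not put it down), and leave the other things on the bench where they are.

Things in the scene. Friction and masses are not known exactly. Their poses are not given: they have to be found in the camera images.
- inspection_camera: Grey box-shaped inspection camera on a dark 130 x 120 mm foot plate, fixed to the bench, 151 mm high with its cover shut. Origin: on the bench under its middle; z up; its lens looks along its -x. The camera box is 96 mm (x) by 84 mm (y), from 55 to 146 mm above the bench; the black lens barrel (50 mm diameter) sticks out of the -x face.
- lens (a point): Centre of the front glass of the lens, 78 mm from the camera's origin along -x and 95 mm above the bench. Axes as the camera's: the lens looks along -x of this frame.
- cover (a joint): Battery cover, a 96 x 84 x 5 mm grey plate on top, hinged along the camera's back (+x) edge, 49 mm from the origin. 0 = shut (top 151.5 mm above the bench); grows as the front edge rises, to 0.7 rad. A weak spring holds it open at 0.3 to 0.6; near 0.1 it meets a catch to be pushed past with 4 to 6 N until it stops at 0, where it stays; let go sooner it springs open.
- cover_press (a point): Point on the top face of the cover on its centre line, 60 mm from the hinge towards the front edge: the place to press. It moves with the cover. When the cover is shut it lies 11 mm to the -x side of the camera's origin.
- tray_grip (a point): Centre of the wooden handle bar of the loose bearing tray, 80 mm above its underside. Bar 95 mm long (y), 14 mm wide (x), 16 mm high, on two steel uprights at y = +-45 mm; grip it across x from above. The arch is open along x (either way). The aluminium tray is 90 (x) by 104 mm (y), edge 11 mm high, about 0.25 kg. z up.
- tray_pocket (a point): Where the ball's centre is when it lies in the middle of the tray's pocket: 17.5 mm above the tray's underside, straight below the handle bar's centre (62.5 mm below it). The pocket is a ring of 32 mm inner diameter whose rim is 3 mm high, so the ball can roll about 8 mm off the middle any way.
- ball_center (a point): Centre of the loose steel ball, 25 mm diameter, 64 g, lying in the tray's pocket.
- tape_roll: Roll of masking tape lying flat, 91 mm diameter, 24 mm high; bystander, to be left alone. Origin under its centre.
- bolt: Rusty bolt lying down, 68 mm long, 24 mm high; bystander. Origin under its middle.
- nut: Rusty hexagon nut, 34 mm across, 16 mm high; bystander. Origin under its centre.
- crucible: Small clay crucible standing upright, 61 mm diameter, 60 mm high; bystander. Origin under its centre.
Not all that is in view belongs to the job. Of the things shaped like the part that bears tray_grip, the aluminium one is meant.

How it is judged:
On the way, in this order (a step that is already met when the one before it is completed fails the run):
1. the battery cover is snapped shut and stays shut with nothing pressing on it (value of joint cover below 0.035 rad and contact force between each of the arm, the fingers and inspection_camera below 0.1 N), for 0.3 s.
2. the tray is lifted off the bench by the gripper with the ball in its pocket (height (world z) of tray_pocket above 0.05 m and contact force between the fingers and bearing_tray above 1 N and distance between ball_center and tray_pocket below 0.012 m), for 0.2 s.
At the end, for the whole second after the job is handed in: Cover shut (< 0.035 rad); the gripper alone holds the tray, still (< 30 mm/s), level within 0.1 rad, clear of the camera, ball in its pocket; ball within 20 mm sideways and in height of the lens axis, 75 to 125 mm before the glass; the arch opens along the lens axis within 0.25 rad (value of joint cover below 0.035 rad and x of ball_center in the frame of lens between -0.125 and -0.075 m and y of ball_center in the frame of lens between -0.02 and 0.02 m and z of ball_center in the frame of lens between -0.02 and 0.02 m and angle between the x axis of tray_grip and the x axis of lens, either way round below 0.25 rad and angle between tray_grip's own z axis and vertical below 0.1 rad and distance between ball_center and tray_pocket below 0.012 m and linear speed of bearing_tray below 0.03 m/s and contact force between the fingers and bearing_tray above 1 N and contact force between bearing_tray and inspection_camera below 0.1 N); the arm keeps its last pose, push and grip.
It fails at once if the ball leaves its pocket (distance between ball_center and tray_pocket above 0.016 m).
It fails at once if the tray is tipped past 0.5 rad (angle between tray_grip's own z axis and vertical above 0.5 rad).
It fails at once if a bystander is moved by more than 30 mm (distance of any of tape_roll, bolt, nut, crucible from where it was at the start of the episode above 0.03 m).
It also fails if it takes over 61 s, if anything falls off the work surface, if the arm or the gripper's body presses on something with over 40 N, if the wrist force passes 120 N, or if a joint passes its speed limit or range.

## Working session

There is one attempt and no reset: what is moved stays moved. The work goes in short steps, Python scripts to look and compute and a tool call to move; the robot and the scene stay as the last step left them, time stands still between calls to the robot, and variables do not carry over. Pictures are saved under pics/ and viewed, at most 10 in all, crops included, and the job is handed in when it is done.

Besides the shell and the picture viewer there is one more tool, called after "Emit:" by a JSON object that holds its "op" and its "data". jog_arm: Moves the arm, as the interface text tells. Its arguments: {"type":"object","properties":{"motion":{"type":"array"},"squeeze":{"type":"number"}},"required":["motion"]}

```bash
mkdir -p pics
python3 - <<'E'
from station import ctrl
import cv2,numpy as np
for n in("scene","top"):
    im=ctrl.camera(n); cv2.imwrite(f"pics/{n}0.png",im[:,:,::-1])
    m=ctrl.camera_model(n); R=cv2.Rodrigues(np.array(m["rvec"]))[0]; print(n,(-R.T@np.array(m["tvec"]).ravel()).round(3),R.round(2).tolist(),np.array(m["intrinsics"]).round(0).tolist())
o=ctrl.get_obs();print(o, ctrl.pinch_z)
E
```

```text
scene [-0.211  1.276  0.771] [[-0.83, -0.56, -0.03], [-0.23, 0.39, -0.89], [0.51, -0.73, -0.45]] [[495.0, 0.0, 284.0], [0.0, 495.0, 203.0], [0.0, 0.0, 1.0]]
top [0.346 0.198 1.367] [[-0.02, -1.0, 0.01], [-0.99, 0.02, -0.16], [0.16, -0.01, -0.99]] [[505.0, 0.0, 280.0], [0.0, 505.0, 209.0], [0.0, 0.0, 1.0]]
{'time_s': 0.1, 'qpos': array([ 1.04639179e+00,  3.00405988e-01,  1.52151168e+00, -3.66420444e-05,
        1.32069619e+00, -6.66053208e-02]), 'joint_vel': array([-0.00026894, -0.00155481, -0.0019651 ,  0.00013861,  0.00153579,
       -0.00039394]), 'tau': array([ 1.63185832e-03, -5.32641685e+01, -3.53282905e+01,  7.10629835e-02,
        2.35595932e-02, -5.94152448e-05]), 'ee_pos': array([0.24298346, 0.49315647, 0.20495141]), 'eef_rot': array([-3.14057135e+00, -3.25532206e-05,  2.68380251e+00]), 'force': array([-0.76124202, -0.1518773 , -0.22287665]), 'moment': array([0.03444244, 0.04204653, 0.01857818]), 'grip_force': 0.0, 'grip_width': 0.09409485304338833} 0.0188
```

View pics/scene0.png

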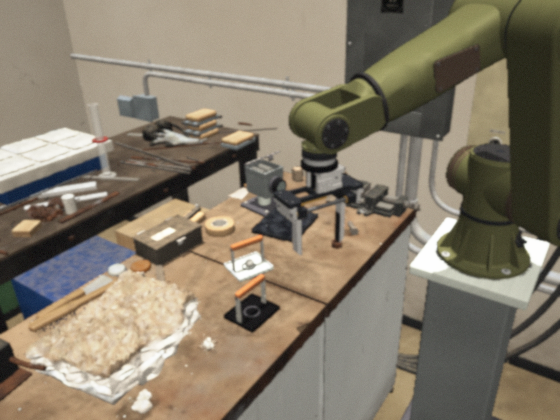

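View pics/top0.png

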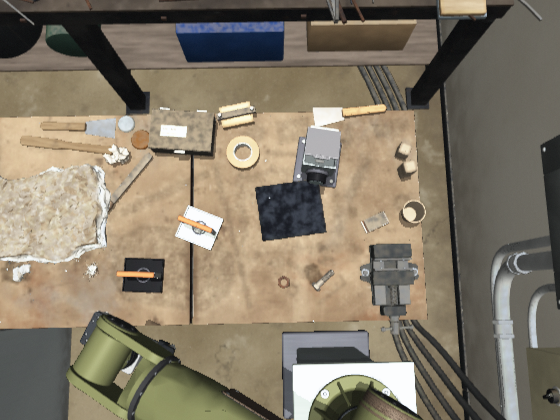

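Candidates for the tray (top view): the white/aluminium tray with an orange bar and a ball at (200,227), and a black one at (143,275). The description says aluminium, so I choose (200,227). Camera box is at (320,150) with its lens at (316,180). Tape is at (242,152), nut (284,282), bolt (322,279), crucible (413,213).

```bash
cat > h.py <<'E'
from station import ctrl
import cv2,numpy as np
def model(n):
    m=ctrl.camera_model(n); return np.array(m["intrinsics"],float),np.array(m["rvec"],float).ravel(),np.array(m["tvec"],float).ravel()
def ray(n,p,M=None):
    K,r,t=M or model(n); R=cv2.Rodrigues(r)[0]
    q=cv2.undistortPoints(np.array([[p]],float),K,None)[0,0]
    d=R.T@np.r_[q,1]; return -R.T@t,d/np.linalg.norm(d)
def plane(n,p,z,M=None):
    c,d=ray(n,p,M); return c+d*(z-c[2])/d[2]
def tri(a,b):
    (c,d),(e,f)=a,b; s=np.linalg.lstsq(np.c_[d,-f],e-c,rcond=None)[0]
    return (c+d*s[0]+e+f*s[1])/2, np.linalg.norm(c+d*s[0]-e-f*s[1])
def proj(n,P,M=None):
    K,r,t=M or model(n); return cv2.projectPoints(np.array(P,float).reshape(-1,3),r,t,K,None)[0][:,0]
def orange(im):
    h=cv2.cvtColor(im,cv2.COLOR_RGB2HSV); m=cv2.inRange(h,(5,170,130),(17,255,255))
    cs,_=cv2.findContours(m,cv2.RETR_EXTERNAL,cv2.CHAIN_APPROX_NONE)
    return [cv2.minAreaRect(c) for c in cs if cv2.contourArea(c)>40]
E
python3 - <<'E'
from h import *
t=cv2.imread("pics/top0.png")[:,:,::-1];s=cv2.imread("pics/scene0.png")[:,:,::-1]
for n,i in(("top",t),("scene",s)):
    for r in orange(i.copy()): print(n,np.round(cv2.boxPoints(r),1).tolist(),np.round(r[0],1), plane(n,r[0],.08).round(3))
a=cv2.resize(t[110:200,280:360],None,fx=5,fy=5,interpolation=2); b=cv2.resize(t[195:255,165:235],None,fx=5,fy=5,interpolation=2)
c=np.zeros((450,750,3),np.uint8);c[:,:400]=a;c[:300,400:]=b
cv2.imwrite("pics/c1.png",c[:,:,::-1])
E
```

```text
(no output)
```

View pics/c1.png

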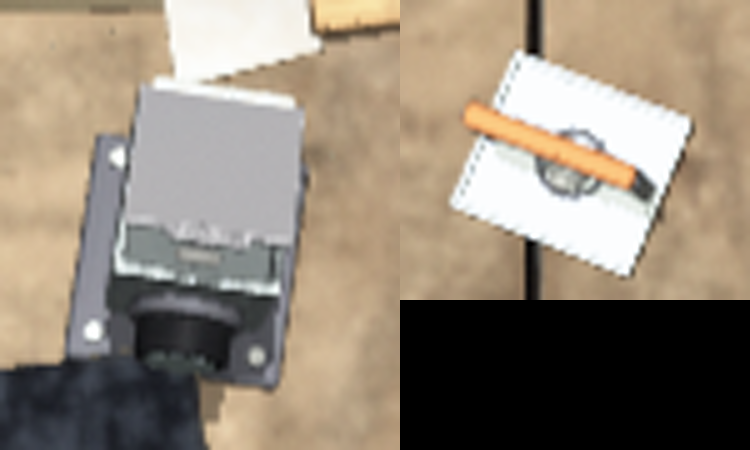

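The crop shows the aluminium tray (white plate, ring and ball under the orange bar) with corners at crop (520,50), (693,125), (632,275), (455,207). The camera foot plate corners are at (97,135), (68,360), (275,388), and its cover is open.

Run:
```python
from h import *
f=lambda x,y:(x/5+280-.4,y/5+110-.4)
g=lambda x,y:((x-400)/5+165-.4,y/5+195-.4)
P=lambda p,z:plane("top",p,z)
a,b,c=[P(f(*q),.008) for q in((97,135),(68,360),(275,388))]
print("plate",a,b,c,"len",np.linalg.norm(a-b),np.linalg.norm(c-b),"ctr",(a+c)/2,"yaw",np.arctan2(*(a-b)[1::-1]),np.arctan2(*(b-c)[1::-1])-np.pi/2)
l,r=P(f(115,270),.146),P(f(280,290),.146); print("front edge",l,r,np.linalg.norm(l-r),"yaw",np.arctan2(*(l-r)[1::-1])-np.pi/2,"ctr",(l+r)/2)
l,r=P(f(157,82),.147),P(f(298,105),.147); print("hinge",l,r,(l+r)/2)
T=[P(g(*q),.011) for q in((520,50),(693,125),(632,275),(455,207))]
print("tray ctr",np.mean(T,0),[np.linalg.norm(T[i]-T[i-1]).round(4) for i in range(4)])
d=(T[0]+T[3]-T[1]-T[2]);print("y dir yaw",np.arctan2(d[1],d[0])-np.pi/2); d=(T[0]+T[1]-T[2]-T[3]);print("x yaw",np.arctan2(d[1],d[0]))
h=[P(g(*q),.08) for q in((468,113),(650,187))];print("bar",h,np.mean(h,0),np.linalg.norm(h[0]-h[1]))
```

```text
plate [0.76452158 0.12462741 0.008     ] [0.63658157 0.14406104 0.008     ] [0.61866552 0.03064057 0.008     ] len 0.12940754561471074 0.11482677200351268 ctr [0.69159355 0.07763399 0.008     ] yaw -0.1507441628047194 -0.1566668941507945
front edge [0.65234166 0.12500001 0.146     ] [0.64057782 0.04325164 0.146     ] 0.08259046229141459 yaw -0.14292192667563675 ctr [0.64645974 0.08412583 0.146     ]
hinge [0.74878888 0.10118941 0.147     ] [0.73548368 0.03066219 0.147     ] [0.74213628 0.0659258  0.147     ]
tray ctr [0.51460564 0.40029204 0.011     ] [np.float64(0.0918), np.float64(0.1033), np.float64(0.0871), np.float64(0.1027)]
y dir yaw -0.40766829703915675
x yaw -0.3860494115175642
bar [array([0.53345565, 0.44502565, 0.08      ]), array([0.49329768, 0.35158834, 0.08      ])] [0.51337666 0.398307   0.08      ] 0.10170148622062634
```

Camera origin is about (0.693, 0.077) with yaw -0.15. Tray is at (0.514, 0.399) with yaw -0.395. I'll turn the tool and close the fingers, then go above the cover.

Emit:
{"op": "jog_arm", "data": {"motion": [[0, 0, -0.01, 0, 0, 0.15, -1], [0, 0, -0.01, 0, 0, 0.15, -1], [0, 0, -0.01, 0, 0, 0.15, -1], [0, 0, -0.01, 0, 0, 0.15, -1], [0, 0, -0.01, 0, 0, 0.15, -1]], "squeeze": 20}}

```text
time_s: 0.6
ee_pos: [0.243, 0.4932, 0.2555]
eef_rot: [-3.141, 0.0, 1.928]
force: [0.2, 0.6, -0.4]
grip_width: 0.0575
grip_force: 0.0
```

Emit:
{"op": "jog_arm", "data": {"motion": [[0, 0, -0.005, 0, 0, 0.15, -1], [0, 0, -0.005, 0, 0, 0.15, -1], [0, 0, 0, 0, 0, 0.15, -1], [0, 0, 0, 0, 0, 0.06, -1], [0, 0, 0, 0, 0, 0, -1]]}}

```text
time_s: 1.1
ee_pos: [0.243, 0.4932, 0.2651]
eef_rot: [-3.141, 0.001, 1.423]
force: [0.1, 0.5, 0.4]
grip_width: 0.0174
grip_force: 0.0
```

Emit:
{"op": "jog_arm", "data": {"motion": [[-0.024, 0.035, 0, 0, 0, 0, -1], [-0.024, 0.035, 0, 0, 0, 0, -1], [-0.024, 0.035, 0, 0, 0, 0, -1], [-0.024, 0.035, 0, 0, 0, 0, -1], [-0.024, 0.035, 0, 0, 0, 0, -1]]}}

```text
time_s: 1.6
ee_pos: [0.3996, 0.3476, 0.2654]
eef_rot: [-3.141, 0.0, 1.426]
force: [0.4, 1.1, -0.1]
grip_width: 0.0007
grip_force: 0.0
```

Emit:
{"op": "jog_arm", "data": {"motion": [[-0.024, 0.035, 0, 0, 0, 0, -1], [-0.024, 0.035, 0, 0, 0, 0, -1], [-0.024, 0.035, 0, 0, 0, 0, -1], [-0.024, 0.035, 0, 0, 0, 0, -1], [-0.024, 0.035, 0, 0, 0, 0, -1]]}}

```text
time_s: 2.1
ee_pos: [0.5552, 0.2032, 0.2653]
eef_rot: [-3.141, 0.0, 1.426]
force: [-0.9, 1.2, 0.4]
grip_width: 0.0
grip_force: 0.0
```

Emit:
{"op": "jog_arm", "data": {"motion": [[-0.0263, 0.036, 0, 0, 0, 0, -1], [-0.0263, 0.036, 0, 0, 0, 0, -1], [-0.0263, 0.036, 0, 0, 0, 0, -1], [-0.0263, 0.036, 0, 0, 0, 0, -1], [0, 0, 0, 0, 0, 0, -1]]}}

```text
time_s: 2.6
ee_pos: [0.6832, 0.0753, 0.2631]
eef_rot: [-3.139, 0.001, 1.422]
force: [-0.6, -0.2, -0.5]
grip_width: 0.0004
grip_force: 0.0
```

Emit:
{"op": "jog_arm", "data": {"motion": [[0, 0, 0.025, 0, 0, 0, -1], [0, 0, 0.025, 0, 0, 0, -1], [0, 0, 0.01, 0, 0, 0, -1], [0, 0, 0.01, 0, 0, 0, -1], [0, 0, 0, 0, 0, 0, -1]]}}

```text
time_s: 3.1
ee_pos: [0.6809, 0.0798, 0.1948]
eef_rot: [-3.14, 0.0, 1.425]
force: [-0.8, -0.6, -0.5]
grip_width: 0.0003
grip_force: 0.0
```

Run:
```python
from h import *
o=ctrl.get_obs();print(o["ee_pos"],o["force"])
a=cv2.resize(ctrl.camera("scene")[130:250,220:380],None,fx=4,fy=4,interpolation=2)
cv2.imwrite("pics/c2.png",a[:,:,::-1])
```

```text
[0.68088709 0.07975944 0.19480758] [-0.76471524 -0.61624195 -0.52845345]
```

View pics/c2.png

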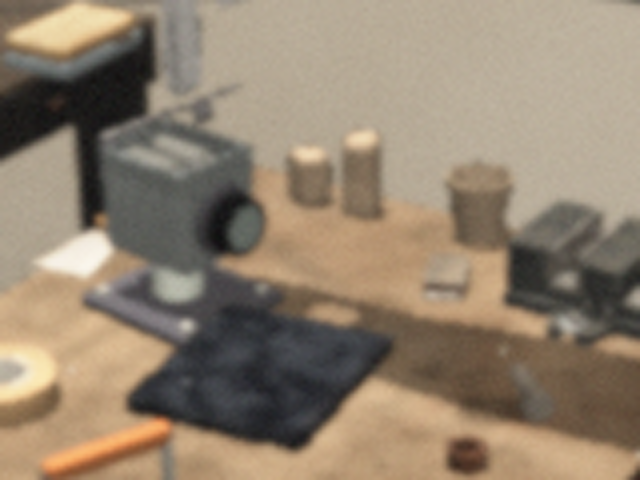

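The crop shows the closed finger at (185,50) above the camera box, lens at (240,222) and the cover ajar. I'll press down.

Emit:
{"op": "jog_arm", "data": {"motion": [[0, 0, 0.008, 0, 0, 0, -1], [0, 0, 0.008, 0, 0, 0, -1], [0, 0, 0.008, 0, 0, 0, -1], [0, 0, 0.006, 0, 0, 0, -1], [0, 0, 0, 0, 0, 0, -1]]}}

```text
time_s: 3.65
ee_pos: [0.6808, 0.0795, 0.1642]
eef_rot: [-3.14, 0.0, 1.424]
force: [-0.2, -0.0, 1.1]
grip_width: 0.0007
grip_force: 0.1
```

Emit:
{"op": "jog_arm", "data": {"motion": [[0, 0, 0.004, 0, 0, 0, -1], [0, 0, 0.004, 0, 0, 0, -1], [0, 0, 0.003, 0, 0, 0, -1], [0, 0, 0.003, 0, 0, 0, -1], [0, 0, 0, 0, 0, 0, -1]]}}

```text
time_s: 4.15
ee_pos: [0.6812, 0.0796, 0.1515]
eef_rot: [3.141, -0.0, 1.424]
force: [-1.8, 0.8, 2.0]
grip_width: 0.0004
grip_force: 0.6
```

Emit:
{"op": "jog_arm", "data": {"motion": [[0, 0, 0.001, 0, 0, 0, -1], [0, 0, 0.001, 0, 0, 0, -1], [0, 0, 0, 0, 0, 0, -1]]}}

```text
time_s: 4.45
ee_pos: [0.6813, 0.0796, 0.1512]
eef_rot: [3.14, -0.0, 1.424]
force: [-7.6, 1.7, 13.8]
grip_width: 0.0005
grip_force: 6.8
```

Emit:
{"op": "jog_arm", "data": {"motion": [[0, 0, 0.001, 0, 0, 0, -1], [0, 0, 0, 0, 0, 0, -1]]}}

```text
time_s: 4.65
ee_pos: [0.6813, 0.0797, 0.151]
eef_rot: [3.14, -0.001, 1.424]
force: [-10.1, -0.1, 19.3]
grip_width: 0.0003
grip_force: 9.3
```

Hard stop at z = 0.151 with 19 N, so the cover is shut. I'll retreat and look.

Emit:
{"op": "jog_arm", "data": {"motion": [[0, 0, -0.005, 0, 0, 0, -1], [0, 0, -0.02, 0, 0, 0, -1], [0, 0, -0.04, 0, 0, 0, -1], [0, 0, -0.04, 0, 0, 0, -1], [0, 0, 0, 0, 0, 0, -1]]}}

```text
time_s: 5.15
ee_pos: [0.6826, 0.0796, 0.2597]
eef_rot: [3.133, -0.002, 1.424]
force: [-0.4, 0.3, 0.7]
grip_width: 0.0005
grip_force: 0.0
```

Run:
```python
from h import *
o=ctrl.get_obs();print(o["ee_pos"],o["force"])
a=cv2.resize(ctrl.camera("scene")[140:215,230:300],None,fx=4,fy=4,interpolation=2)
b=ctrl.camera("wrist")
c=np.zeros((420,840,3),np.uint8);c[:300,:280]=a;c[:,280:]=b
cv2.imwrite("pics/c3.png",cv2.resize(c[:,:,::-1],(800,400)))
```

```text
[0.68264827 0.07956517 0.25972834] [-0.42953534  0.27181437  0.73481644]
```

View pics/c3.png

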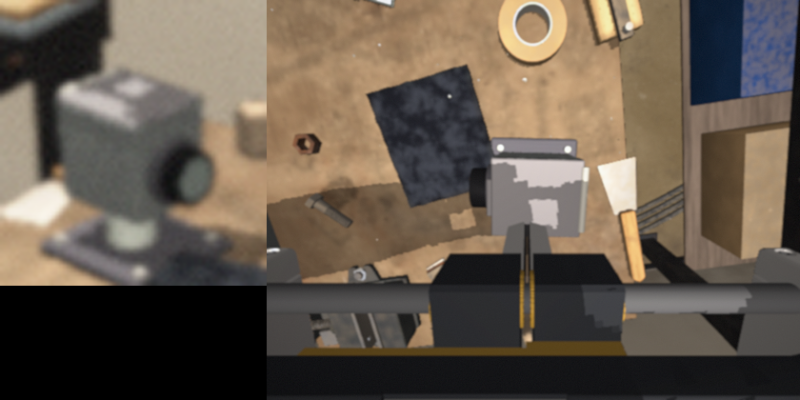

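Cover sits flat and shut in both views (wrist image, box at (538,195)). I'll move to the tray.

Emit:
{"op": "jog_arm", "data": {"motion": [[0, 0, 0, 0, 0, 0.124, -1], [0, 0, 0, 0, 0, 0.124, -1], [0.0287, -0.0349, 0, 0, 0, 0, -1], [0.0287, -0.0349, 0, 0, 0, 0, -1], [0.0287, -0.0349, 0, 0, 0, 0, -1]]}}

```text
time_s: 5.75
ee_pos: [0.6164, 0.2002, 0.2513]
eef_rot: [-3.139, 0.002, 1.175]
force: [0.7, 0.3, 0.1]
grip_width: 0.0005
grip_force: 0.0
```

Emit:
{"op": "jog_arm", "data": {"motion": [[0.0287, -0.0349, 0, 0, 0, 0, 1], [0.0287, -0.0349, 0, 0, 0, 0, 1], [0.0287, -0.0349, 0, 0, 0, 0, 1], [0.0287, -0.0349, 0, 0, 0, 0, 1], [0.0287, -0.0349, 0, 0, 0, 0, 1]]}}

```text
time_s: 6.25
ee_pos: [0.5104, 0.4001, 0.2515]
eef_rot: [-3.14, 0.002, 1.176]
force: [0.5, -0.7, 0.6]
grip_width: 0.0371
grip_force: 0.0
```

Emit:
{"op": "jog_arm", "data": {"motion": [[0, 0, 0.02, 0, 0, 0, 1], [0, 0, 0.02, 0, 0, 0, 1], [0, 0, 0, 0, 0, 0, 1], [0, 0, 0, 0, 0, 0, 1], [0, 0, 0, 0, 0, 0, 1]]}}

```text
time_s: 6.75
ee_pos: [0.5122, 0.3988, 0.2142]
eef_rot: [3.141, -0.001, 1.175]
force: [0.5, 0.1, -0.1]
grip_width: 0.0773
grip_force: 0.0
```

Run:
```python
from h import *
o=ctrl.get_obs();print(o["ee_pos"],o["eef_rot"],o["grip_width"])
M=model("wrist");np.savez("w4.npz",*M)
b=ctrl.camera("wrist");cv2.imwrite("pics/c4.png",b[:,:,::-1])
print("expected bar ends",proj("wrist",[[.5335,.445,.08],[.4933,.3516,.08],[.5135,.398,.0175]],M).round())
h=cv2.cvtColor(b,cv2.COLOR_RGB2HSV)
```

```text
[0.51222744 0.3987527  0.21418647] [ 3.14114319e+00 -7.11575979e-04  1.17530041e+00] 0.07727025126194276
expected bar ends [[276. 156.]
 [274. 247.]
 [275. 193.]]
```

View pics/c4.png

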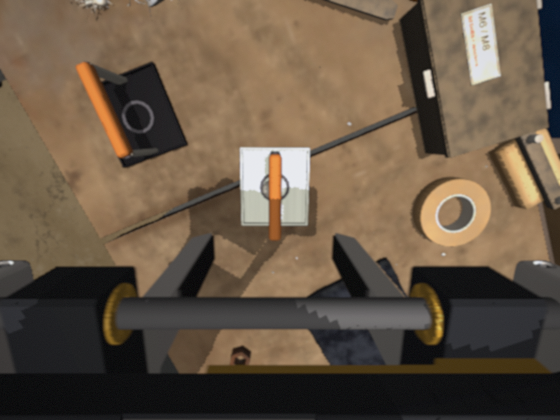

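The picture shows the aluminium tray square to the gripper: plate corners (240,148) to (310,227), bar from (275,152) to (275,240). The black decoy is at (135,115).

Run:
```python
from h import *
z=np.load("w4.npz");M=(z["arr_0"],z["arr_1"],z["arr_2"])
im=cv2.imread("pics/c4.png");h=cv2.cvtColor(im,cv2.COLOR_BGR2HSV)
m=cv2.inRange(h,(5,120,80),(18,255,255));m[:140]=0;m[250:]=0;m[:,:255]=0;m[:,295:]=0
ys,xs=np.nonzero(m);print(xs.min(),xs.max(),ys.min(),ys.max())
for t in np.percentile(ys,[0.5,99.5]): print(t,plane("wrist",(np.median(xs),t),.085,M))
T=[plane("wrist",p,.011,M) for p in((240,148),(310,148),(310,226),(240,226))];print(np.mean(T,0),np.linalg.norm(T[0]-T[1]),np.linalg.norm(T[1]-T[2]))
o=ctrl.get_obs();print(o["ee_pos"],o["eef_rot"])
```

```text
268 281 154 241
154.0 [0.53373667 0.44730152 0.085     ]
240.0 [0.49780601 0.36072781 0.085     ]
[0.51574847 0.40265728 0.011     ] 0.08922688711417244 0.10378409804656775
[0.51226086 0.3988049  0.21436914] [ 3.14092033e+00 -1.07903142e-03  1.17532221e+00]
```

Emit:
{"op": "jog_arm", "data": {"motion": [[0.0055, 0.0015, 0.03, 0, 0, 0, 1], [0, 0, 0.03, 0, 0, 0, 1], [0, 0, 0.03, 0, 0, 0, 1], [0, 0, 0.02, 0, 0, 0, 1], [0, 0, 0, 0, 0, 0, 1]]}}

```text
time_s: 7.3
ee_pos: [0.5147, 0.4026, 0.1012]
eef_rot: [-3.14, 0.003, 1.175]
force: [0.3, 0.8, 0.7]
grip_width: 0.0937
grip_force: 0.0
```

Emit:
{"op": "jog_arm", "data": {"motion": [[0, 0, 0.02, 0, 0, 0, 1], [0, 0, 0.013, 0, 0, 0, 1], [0, 0, 0.01, 0, 0, 0, 1], [0, 0, 0, 0, 0, 0, 1], [0, 0, 0, 0, 0, 0, 1]]}}

```text
time_s: 7.8
ee_pos: [0.5156, 0.4035, 0.0612]
eef_rot: [3.141, -0.001, 1.176]
force: [0.0, -0.2, 0.2]
grip_width: 0.0935
grip_force: 0.0
```

Emit:
{"op": "jog_arm", "data": {"motion": [[0, 0, 0, 0, 0, 0, -0.5], [0, 0, 0, 0, 0, 0, -0.5], [0, 0, 0, 0, 0, 0, -0.5], [0, 0, 0, 0, 0, 0, -0.5], [0, 0, 0, 0, 0, 0, -0.5]], "squeeze": 10}}

```text
time_s: 8.3
ee_pos: [0.5154, 0.4034, 0.0605]
eef_rot: [3.142, -0.0, 1.176]
force: [-0.1, 0.1, -0.7]
grip_width: 0.0573
grip_force: 0.0
```

Emit:
{"op": "jog_arm", "data": {"motion": [[0, 0, 0, 0, 0, 0, -0.5], [0, 0, 0, 0, 0, 0, -0.5], [0, 0, 0, 0, 0, 0, -0.6], [0, 0, 0, 0, 0, 0, -0.65], [0, 0, 0, 0, 0, 0, -0.7]]}}

```text
time_s: 8.8
ee_pos: [0.5153, 0.4034, 0.0604]
eef_rot: [-3.142, 0.0, 1.176]
force: [0.2, 0.6, 0.8]
grip_width: 0.0174
grip_force: 0.0
```

Emit:
{"op": "jog_arm", "data": {"motion": [[0, 0, 0, 0, 0, 0, -0.75], [0, 0, 0, 0, 0, 0, -0.8], [0, 0, 0, 0, 0, 0, -0.9], [0, 0, 0, 0, 0, 0, -1], [0, 0, 0, 0, 0, 0, -1]]}}

```text
time_s: 9.3
ee_pos: [0.5153, 0.4033, 0.0603]
eef_rot: [-3.141, 0.0, 1.176]
force: [0.1, -0.7, -1.7]
grip_width: 0.0139
grip_force: 10.0
```

Emit:
{"op": "jog_arm", "data": {"motion": [[0, 0, 0, 0, 0, 0, -1], [0, 0, 0, 0, 0, 0, -1], [0, 0, 0, 0, 0, 0, -1]], "squeeze": 30}}

```text
time_s: 9.6
ee_pos: [0.5152, 0.4034, 0.0603]
eef_rot: [-3.141, 0.0, 1.176]
force: [1.1, -0.3, -2.7]
grip_width: 0.0136
grip_force: 30.0
```

Emit:
{"op": "jog_arm", "data": {"motion": [[0, 0, -0.002, 0, 0, 0, -1], [0, 0, -0.004, 0, 0, 0, -1], [0, 0, -0.006, 0, 0, 0, -1], [0, 0, -0.008, 0, 0, 0, -1], [0, 0, -0.01, 0, 0, 0, -1]]}}

```text
time_s: 10.1
ee_pos: [0.5153, 0.4034, 0.0912]
eef_rot: [-3.142, 0.0, 1.176]
force: [-0.3, -0.2, -2.9]
grip_width: 0.0137
grip_force: 30.0
```

Emit:
{"op": "jog_arm", "data": {"motion": [[0, 0, -0.01, 0, 0, 0, -1], [0, 0, -0.01, 0, 0, 0, -1], [0, 0, -0.01, 0, 0, 0, -1], [0, 0, -0.007, 0, 0, 0, -1], [0, 0, -0.004, 0, 0, 0, -1]]}}

```text
time_s: 10.6
ee_pos: [0.5155, 0.4035, 0.1324]
eef_rot: [3.141, -0.001, 1.176]
force: [0.7, -0.1, -2.8]
grip_width: 0.0139
grip_force: 30.0
```

Emit:
{"op": "jog_arm", "data": {"motion": [[0, 0, -0.003, 0, 0, 0, -1], [0, 0, 0, 0, 0, 0, -1], [0, 0, 0, 0, 0, 0, -1], [0, 0, 0, 0, 0, 0, -1]]}}

```text
time_s: 11.0
ee_pos: [0.5152, 0.4033, 0.134]
eef_rot: [-3.141, 0.001, 1.176]
force: [0.4, -0.0, -2.4]
grip_width: 0.0137
grip_force: 30.0
```

Run:
```python
from h import *
o=ctrl.get_obs();print(o["ee_pos"],o["eef_rot"],o["force"],o["moment"],o["grip_width"],o["grip_force"])
M=model("wrist")
b=ctrl.camera("wrist");c=ctrl.camera("scene")
x,y=proj("scene",[o["ee_pos"]-[0,0,.03]])[0].astype(int);print(x,y)
a=cv2.resize(c[y-50:y+50,x-50:x+50],(400,400),interpolation=2)
b=cv2.resize(b[100:300,180:380],(400,400))
cv2.imwrite("pics/c5.png",np.hstack([a,b])[:,:,::-1])
```

```text
[0.51520058 0.40326464 0.13398191] [-3.14116960e+00  6.47151200e-04  1.17577679e+00] [ 0.38824621 -0.04479611 -2.43203975] [-0.08907855  0.04106017  0.01018908] 0.013707558506617373 29.998977184295654
246 234
```

View pics/c5.png

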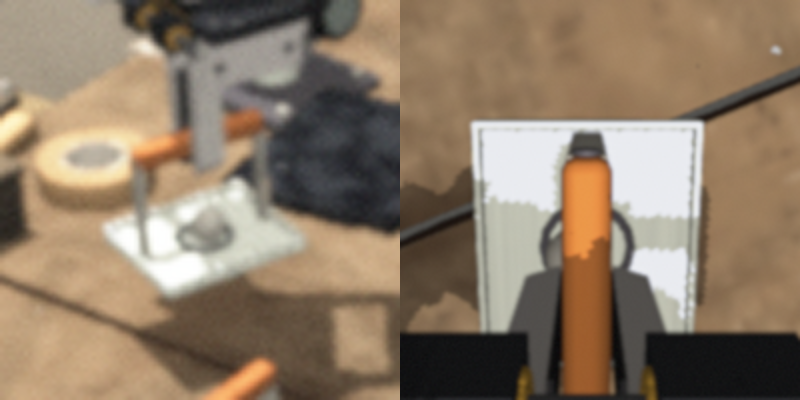

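The tray is held level. The ball sits in the ring at crop (205,230). Turning slowly, then carrying.

Emit:
{"op": "jog_arm", "data": {"motion": [[0, 0, 0, 0, 0, -0.02, -1], [0, 0, -0.001, 0, 0, -0.04, -1], [0, 0, -0.001, 0, 0, -0.06, -1], [0, 0, -0.001, 0, 0, -0.06, -1], [0, 0, -0.001, 0, 0, -0.045, -1]]}}

```text
time_s: 11.6
ee_pos: [0.5153, 0.4034, 0.1384]
eef_rot: [-3.142, 0.0, 1.404]
force: [-0.8, 0.7, -2.8]
grip_width: 0.0139
grip_force: 30.0
```

Emit:
{"op": "jog_arm", "data": {"motion": [[0, 0, 0, 0, 0, -0.022, -1], [-0.003, 0.0005, 0, 0, 0, 0, -1], [-0.006, 0.0009, 0, 0, 0, 0, -1], [-0.009, 0.0014, 0, 0, 0, 0, -1], [-0.012, 0.0019, 0, 0, 0, 0, -1]]}}

```text
time_s: 12.1
ee_pos: [0.5155, 0.3722, 0.1384]
eef_rot: [-3.142, 0.0, 1.423]
force: [0.2, 0.7, -3.0]
grip_width: 0.0136
grip_force: 30.0
```

Emit:
{"op": "jog_arm", "data": {"motion": [[-0.015, 0.0023, 0, 0, 0, 0, -1], [-0.015, 0.0023, 0, 0, 0, 0, -1], [-0.015, 0.0023, 0, 0, 0, 0, -1], [-0.015, 0.0023, 0, 0, 0, 0, -1], [-0.015, 0.0023, 0, 0, 0, 0, -1]]}}

```text
time_s: 12.6
ee_pos: [0.5159, 0.2957, 0.1385]
eef_rot: [3.141, -0.0, 1.423]
force: [-0.5, 0.4, -2.2]
grip_width: 0.0139
grip_force: 30.0
```

Emit:
{"op": "jog_arm", "data": {"motion": [[-0.015, 0.0023, 0, 0, 0, 0, -1], [-0.015, 0.0023, 0, 0, 0, 0, -1], [-0.015, 0.0023, 0, 0, 0, 0, -1], [-0.015, 0.0023, 0, 0, 0, 0, -1], [-0.012, 0.0019, 0, 0, 0, 0, -1]]}}

```text
time_s: 13.1
ee_pos: [0.5162, 0.2229, 0.1385]
eef_rot: [3.142, 0.0, 1.422]
force: [0.3, 0.4, -2.3]
grip_width: 0.0137
grip_force: 30.0
```

Emit:
{"op": "jog_arm", "data": {"motion": [[-0.012, 0.0019, 0, 0, 0, 0, -1], [-0.012, 0.0019, 0, 0, 0, 0, -1], [-0.01, 0.0016, 0, 0, 0, 0, -1], [-0.006, 0.0009, 0, 0, 0, 0, -1], [-0.003, 0.0005, 0, 0, 0, 0, -1]]}}

```text
time_s: 13.6
ee_pos: [0.5167, 0.1802, 0.1385]
eef_rot: [3.142, -0.0, 1.422]
force: [-0.0, 0.6, -3.7]
grip_width: 0.0139
grip_force: 30.0
```

Emit:
{"op": "jog_arm", "data": {"motion": [[-0.004, 0.0006, 0, 0, 0, 0, -1], [-0.007, 0.001, 0, 0, 0, 0, -1], [-0.01, 0.0015, 0, 0, 0, 0, -1], [-0.012, 0.0019, 0, 0, 0, 0, -1], [-0.012, 0.0019, 0, 0, 0, 0, -1]]}}

```text
time_s: 14.1
ee_pos: [0.5168, 0.1341, 0.1384]
eef_rot: [3.142, 0.0, 1.423]
force: [-0.3, 0.4, -2.8]
grip_width: 0.0136
grip_force: 30.0
```

Emit:
{"op": "jog_arm", "data": {"motion": [[-0.012, 0.0019, 0, 0, 0, 0, -1], [-0.009, 0.0014, 0, 0, 0, 0, -1], [-0.006, 0.0009, 0, 0, 0, 0, -1], [-0.003, 0.0005, 0, 0, 0, 0, -1], [0, 0, 0, 0, 0, 0, -1]]}}

```text
time_s: 14.6
ee_pos: [0.5171, 0.1046, 0.1385]
eef_rot: [3.142, -0.0, 1.423]
force: [0.5, -0.8, -3.0]
grip_width: 0.0138
grip_force: 30.0
```

Emit:
{"op": "jog_arm", "data": {"motion": [[0, 0, 0, 0, 0, 0, -1], [0, 0, 0, 0, 0, 0, -1], [0, 0, 0, 0, 0, 0, -1], [0, 0, 0, 0, 0, 0, -1], [0, 0, 0, 0, 0, 0, -1]]}}

```text
time_s: 15.1
ee_pos: [0.517, 0.105, 0.1384]
eef_rot: [3.142, -0.0, 1.423]
force: [0.6, -0.3, -3.2]
grip_width: 0.0137
grip_force: 30.0
```

Run:
```python
from h import *
o=ctrl.get_obs();print(o["ee_pos"],o["eef_rot"],o["force"],o["joint_vel"].round(3))
c=ctrl.camera("scene")
print("full-frame crop origin 220,130; expect ball",proj("scene",[[.517,.1033,.095],[.616,.0886,.095]]).round())
a=cv2.resize(c[130:260,220:360],None,fx=4,fy=4,interpolation=2)
cv2.imwrite("pics/c6.png",a[:,:,::-1])
t=ctrl.camera("top");cv2.imwrite("pics/c7.png",cv2.resize(t[90:300,190:440],None,fx=3,fy=2.8,interpolation=2)[:,:,::-1])
```

```text
[0.517046   0.10495984 0.13844765] [ 3.14159066e+00 -3.51662780e-05  1.42291886e+00] [ 0.64987546 -0.27520849 -3.16773137] [-0.001  0.001  0.    -0.001  0.    -0.003]
full-frame crop origin 220,130; expect ball [[305. 195.]
 [281. 186.]]
```

View pics/c6.png

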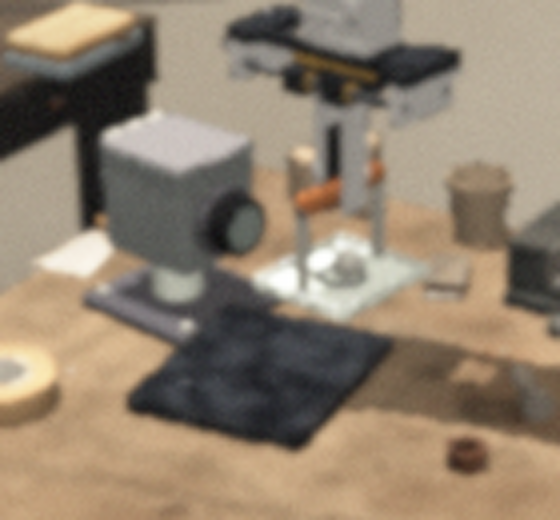

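View pics/c7.png

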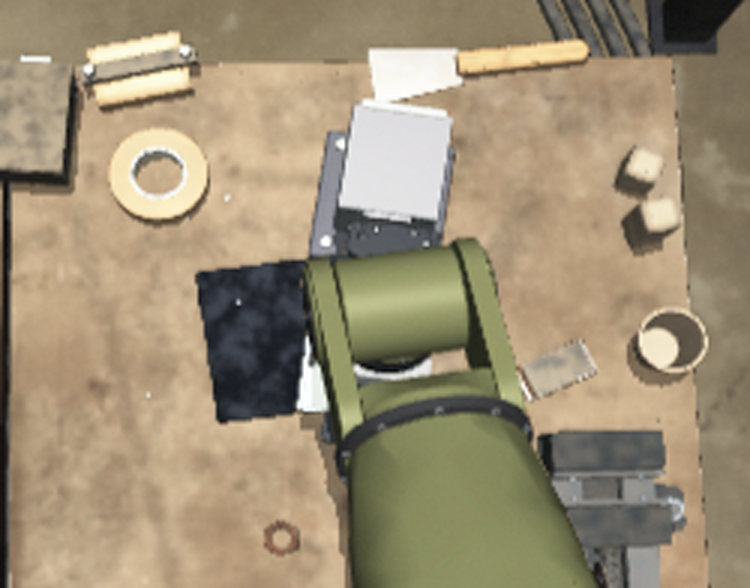

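The ball shows at crop (350,268), i.e. pixel (307,197), within about 7 mm of the aim point. The lens is where computed, the cover is shut, the tray is level and still, and the bystanders have not moved. Handing in.

```bash
python3 -c "
from station import ctrl
print(ctrl.hand_in())"
```

```text
the job is handed in; nothing more can be done
None
```

The job is handed in, but no verdict came back: the cover is snapped shut, and the arm holds the aluminium tray level and still with the ball in its pocket, about 10 cm in front of the lens at lens height (within roughly 1 cm by the last picture).

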